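# Lock a rack of dye pots on the shaker with the quarter-turn clamp stud

## Robot

A 6-joint arm with a two-finger parallel gripper is mounted at the origin on the work surface. World frame = base frame: x ahead of the robot, y to its left, z up, the work surface at z = 0. Lengths are in m, angles in rad, forces in N, time in s.
With the tool pointing down it reaches from about 0.375 to 0.975 m from the base axis. Payload 3.8 kg.
Tool frame: the origin (TCP) lies midway between the tips of the shut fingers; the grasp point (between the pads) lies 19 mm behind it; z points along the fingers, y is the line along which they close (so a half turn about z gives the same grasp; the last joint's range is limited). The gripper opens to 85 mm and grips with 20 to 120 N. Pads are 22 mm wide; open, the fingers measure 114 mm over their backs; the gripper's body (76 mm by 85 mm) begins 54 mm behind the grasp point. The pads swing forward as they close: fully open they stand 13 mm farther back than shut.
Start: joints at [-1.361, 0.264, 1.604, -0, 1.274, -0.037], TCP at [0.165, -0.655, 0.231] pointing down, gripper open.
Joint ranges: [-2.63, 2.63], [-0.94, 2.18], [0.31, 2.57], [-1.31, 4.45], [0, 2.66], [-2.55, 2.55]. Speed limits (rad/s): [2.57, 2.57, 3.14, 3.14, 3.14, 3.14].

## Interface

Orientations are given as a rotation vector (axis times angle).
In Python, from workcell import bot gives the robot as it stands.
- The arm moves only by the tool servo_tool, never from a script. Its argument "series" is a list of rows, each a list of 7 numbers: the shift along the world's x, y, z in units of 0.15 m (1.0 is 0.15 m), then the turn, a rotation vector about the world's x, y, z in units of 180 degrees (1.0 is 180 degrees), then the closure, from 0 (fully open) to 1 (shut). A call has 1 to 20 rows; each row is the pose to reach, as a shift and turn from the pose commanded when the call began, turning the shorter way round; what a row does not reach only later rows make up. A row lasts 1/10 s, in which the tool goes at most 50 mm and 8.59 degrees, less where a joint would pass 70% of its speed; a pose out of reach is approached as far as the arm can. A call with a number of a shift or a turn outside -1 to 1 is refused whole. A call with a gripper value outside its range is refused whole. The fingers move at their own pace and stop on an object; "newtons" is the grip in N (left out, the last holds). Time passes only in rows, so rows that repeat a pose let the fingers close. It gives the time, the measured TCP pose, the force, the opening and the grip force at its end, in the units of the state.
- bot.read_state(): the state, without advancing time (a new reading comes with each control period).
- bot.read_camera(name): name is "scene" or "top"; returns the picture (480x640x3 uint8, red, green, blue); there is no depth.
- bot.camera_info(name): a dict with "vertical_fov" (degrees; the focal length in pixels is half the picture's height over the tangent of half this angle, whatever the lens; pixels are square), "cx", "cy" (the principal point, pixels), "R" (3x3) and "t" (3): a world point X has camera coordinates R X + t. Camera axes: x right, y down, z forward; pixel columns grow to the right and rows downward; lengths in m; the calibration is good to about 2 mm. A picture is of the moment at which its call begins. camera_info takes no time and is no camera call.
- bot.finish_job(): hands the job in; it is judged then, once.
Trained networks look in the newest picture that a camera, given by its name, has taken for a name from the list of things; names that differ only in an ending like _2 or _b are one class to them, and where a whole thing is asked for, a point or a joint stands for the part that bears it (a point fixed in the world has none). Each returns a list of dicts, best first, with "score" (0 to 1); they miss things now and then, are a little off and sometimes report something else, mostly with a low value. They report only what shows in the picture. A call takes as long as a camera call. They do not tell look-alikes from the thing itself.
- bot.recognise(target, camera): "box" ([left, top, right, bottom] as shares, 0 to 1, of the picture: columns of its width, rows of its height, round what is visible of it).
- bot.trace(target, camera): "mask" (480x640 bool, what is visible of it) and "box" ([left, top, right, bottom] as shares, 0 to 1, of the picture: columns of its width, rows of its height, round what is visible of it).
- bot.mark_of(target, camera): "at" ([row, column] as shares, 0 to 1, of the picture: columns of its width, rows of its height: a listed point, or the origin of a listed thing).
The state is a dict: "time": time; "q": joint angles; "joint_vel": joint speeds; "joint_torque": joint torques, N m; "tool_pos": TCP position; "tcp_rot": TCP orientation; "wrist_force": force on the tool from outside, world axes, zero at the start; "torque": the same for the moment, N m; "width": opening from 0.0 (shut) to 1.0 (fully open); "grip_force": force on a finger pad.
Only numpy, scipy, OpenCV 4.12 (cv2) and the standard library are available. Lean on these libraries where they do the work, as an engineer would, in place of code of your own. Each camera call takes 0.05 s, during which the arm holds its last target. There are 200 camera calls.

## Task

Take the winged clamp stud out of the stud block, drop its hammer head into the open end of the shaker platform's middle T-slot, and slide it along so that its bumper gently pushes the rack of dye pots fully home against the end fence's stop bolt, without forcing it once you feel it arrive. With the bumper still snug against the rack, press the wing down against its spring, turn it a quarter turn so that the head lies square across under the slot's lips, and let go, leaving it locked and upright; leave the pots standing in the rack and everything else where it is.

Things in the scene. Friction and masses are not known exactly. Their poses are not given: they have to be found in the camera images.
- stud_grip (a point): Centre of the clamp stud's black wing bar: 40 long (its x) x 14 thick (its y) x 24 high; z up along the stem. Stud loose, 160 g, upright in a bore of the block, wing within 0.5 rad of the block's x. Below this point, mm: steel sleeve 22 dia from 12 to 38; rubber bumper disc 44 dia x 14 high, underside at 62 (resting on the block's top); head's top at 63, underside at 69.
- stud_head (a point): Centre of the stud's steel hammer head, 66 mm below the wing's centre on the stem axis: 20 long (x, the same way as the wing) x 10 wide (y) x 6 high, stem above it 9 dia. With the bumper resting on the platform this point is 4 mm below the platform's top, the head between the slot's lips, where it can slide but not turn.
- bumper (a joint): How far the bumper is pushed up the stem against its spring, m: 0 extended, 0.009 end of travel; 6 N at 0, 10 N at 0.005, 13 N at 0.009. With the bumper on the platform and the stud pressed down 5 mm, the head's top passes the lips' underside; from 6.5 mm it turns freely, either way (no stop). Let go when turned across, the spring holds the head up under the lips at about 0.005.
- slot (a point): Fixed: the mid-length point of the middle T-slot of the shaker's aluminium platform, at its top (100 mm over the bench). y runs along the slot towards the fence, x across. Mouth 13 wide, lips 6 thick, chamber below 25 wide down to 18. Platform 250 (x) x 320 (y). Rack side at +y; the slot is open and clear for y from -160 to about -65. Outer slots (x = +-90) hold bolts only.
- fence (a point): Fixed: middle of the face of the end fence (steel, 40 high), at the platform's top, 135 mm along the slot's +y from point slot; axes as the slot's. A stop bolt (9 dia, rubber tip 14 dia, 12 over the platform) stands out of it towards the rack by 4 to 28 mm, set by an earlier user and locked; its tip is not measured: feel for it. Guides 18 high flank the rack, inner faces at x = +-54.5.
- rack_near (a point): Middle of the lower edge of the rack's near end wall (flat, 38 high; the bumper bears on it). Loose steel rack, 104 (x) x 150 (y) x 38 high, six holes, 0.36 to 0.6 kg, over the middle slot, axes as the slot's. With pots it slides at 3 to 7 N; at the stop bolt the force rises sharply. Never push it with over 15 N; forced on, the stud cants over in the slot (keep its lean below 0.15 rad).
- rack_far (a point): Middle of the lower edge of the rack's far end, 150 mm along +y from the near end. Starts 36 to 48 mm short of the fence's face, 8 mm or more short of the stop bolt's tip. The rack is home when this end touches the tip.
- pot0_mid (a point): Mid-height of a steel dye pot (40 dia x 93 high, 100 g) standing loose in a hole of the rack's far row, on the rack's 3 mm floor; stands 58 mm above the rack.
- pot1_mid (a point): The same, the other pot of the far row.
- pot2_mid (a point): The same, a pot in the rack's middle row.
- pot3_mid (a point): Mid-height of another such pot (40 dia x 93 high), standing loose on the bench; bystander.
- block: Grey plastic stud block, 75 (x) x 235 (y) x 30 high, origin at the centre of its underside; three bores 28 dia, 22 deep, in a row along its y at -75, 0 and +75. Fixed. Holds the clamp stud and the levelling foot in two of the bores (either way round).
- foot_mid (a point): Middle of a small spare levelling foot (disc 40 dia, threaded stem and nut, no wing, top 36 mm above the block) in another bore of the block; bystander.
- wrench_grip (a point): Grip of a 160 mm wrench lying on the bench; bystander.
- beaker_rim (a point): Centre of the rim of a glass beaker, 70 dia x 90 high; bystander.
- wash_mid (a point): Mid-height of a white wash bottle, 60 dia x 150 high; bystander.
- weight_mid (a point): Mid-height of a brass weight, 44 dia x 52 high; bystander.
Not all that is in view belongs to the job. Leave any yellow look-alike of the part that bears pot1_mid alone. Leave any green look-alike of the part that bears stud_grip alone.

How it is judged:
By the outcome, as a careful person would: the job done as asked, in the order asked, and still so for the second after the job is handed in, with the robot touching nothing.
It also fails if it takes over 64 s, if anything falls off the work surface, if the arm or the gripper's body presses on something with over 40 N, if the wrist force passes 120 N, or if a joint passes its speed limit or range.

## Working session

There is one attempt and no reset: what is moved stays moved. The work goes in short steps, Python scripts to look and compute and a tool call to move; the robot and the scene stay as the last step left them, time stands still between calls to the robot, and variables do not carry over. Pictures are saved under pics/ and viewed, at most 10 in all, crops included, and the job is handed in when it is done.

Besides the shell and the picture viewer there is one more tool, called after "Request:" as a command line: name --pt "numbers of a row" for each row, then --argument value for the rest. servo_tool: Moves the arm, as the interface text tells. Shifts and turns lie within -1 to 1; 1 stands for 0.15 m of shift or 180 degrees of turn. Its arguments: {"type":"object","properties":{"series":{"type":"array","items":{"type":"array","items":{"type":"number"}}},"newtons":{"type":"number"}},"required":["series"]}

```bash
mkdir -p pics; ls
cat > h.py <<'E'
import numpy as np, cv2
from workcell import bot
def cam(n):
    c=bot.camera_info(n); f=240/np.tan(np.radians(c['vertical_fov'])/2)
    return f,c['cx'],c['cy'],np.array(c['R']),np.array(c['t'])
def proj(n,X):
    f,cx,cy,R,t=cam(n); p=np.atleast_2d(X)@R.T+t
    return np.c_[cx+f*p[:,0]/p[:,2], cy+f*p[:,1]/p[:,2]]
def onz(n,u,v,z):
    f,cx,cy,R,t=cam(n); d=R.T@np.array([(u-cx)/f,(v-cy)/f,1]); c=-R.T@t
    return c+d*(z-c[2])/d[2]
def tri(a,b):  # (cam,u,v) pairs
    A=[];B=[]
    for n,u,v in (a,b):
        f,cx,cy,R,t=cam(n); d=R.T@np.array([(u-cx)/f,(v-cy)/f,1]); d/=np.linalg.norm(d)
        P=np.eye(3)-np.outer(d,d); A.append(P); B.append(P@(-R.T@t))
    return np.linalg.lstsq(np.vstack(A),np.hstack(B),rcond=None)[0]
def save(im,f): cv2.imwrite('pics/'+f,cv2.cvtColor(im,cv2.COLOR_RGB2BGR))
E
python3 - <<'E'
from h import *
for n in('scene','top'):
    im=bot.read_camera(n); save(im,n+'0.png'); print(n,bot.camera_info(n))
    for t in ['stud_grip','stud_head','slot','fence','rack_near','rack_far','pot0_mid','pot1_mid','pot2_mid','pot3_mid','block','foot_mid']:
        r=bot.mark_of(t,n); print(t,[(round(d['score'],2),[round(d['at'][1]*640),round(d['at'][0]*480)]) for d in r[:4]])
print(bot.read_state())
E
```

```text
pics
scene {'vertical_fov': 53.357329642487315, 'cx': 323.61058902682873, 'cy': 241.82109153839596, 'R': array([[-0.67557096,  0.73708045, -0.01778442],
       [ 0.50193786,  0.44211499, -0.74336581],
       [-0.54005764, -0.51112303, -0.66864863]]), 't': array([ 0.39980221, -0.15671658,  1.35480174])}
stud_grip [(0.84, [287, 206]), (0.61, [303, 183]), (0.59, [269, 241]), (0.29, [394, 270])]
stud_head [(0.93, [272, 258]), (0.66, [292, 230]), (0.58, [300, 203])]
slot []
fence [(0.88, [453, 302])]
rack_near [(0.82, [361, 266])]
rack_far [(0.98, [427, 289])]
pot0_mid [(0.83, [422, 260]), (0.74, [274, 215])]
pot1_mid [(0.61, [415, 282]), (0.57, [472, 394])]
pot2_mid [(0.88, [395, 273])]
pot3_mid [(0.78, [228, 254])]
block [(0.93, [274, 221])]
foot_mid [(0.49, [274, 212])]
top {'vertical_fov': 49.41651601559412, 'cx': 320.2438487603534, 'cy': 239.14035514110975, 'R': array([[ 0.02705841, -0.99941108,  0.02110315],
       [-0.99418445, -0.02910622, -0.10368276],
       [ 0.10423593, -0.01817494, -0.99438652]]), 't': array([-0.04536722,  0.55691591,  1.08850854])}
stud_grip [(0.98, [446, 33
[... 606 characters left out ...]
'time': 1.3, 'q': array([-1.36093597e+00,  2.63898821e-01,  1.60401966e+00, -2.79860341e-06,
        1.27370777e+00, -3.69185416e-02]), 'joint_vel': array([ 3.34024298e-05,  2.29965096e-04,  3.41026900e-04,  3.64560391e-04,
       -3.42075457e-04,  2.32487294e-03]), 'joint_torque': array([ 6.51291939e-04, -5.15053189e+01, -3.67715800e+01,  1.90853302e-04,
        8.71373868e-04, -6.04856240e-06]), 'tool_pos': array([ 0.16487157, -0.65453652,  0.23126988]), 'tcp_rot': array([-3.11767453e+00, -3.86653690e-01,  8.74562903e-06]), 'wrist_force': array([-0.23693162,  0.3915669 ,  0.59469892]), 'torque': array([ 0.00618105, -0.02321089, -0.05747155]), 'grip_force': 0.0, 'width': 0.9970907855564427}
```

View pics/scene0.png

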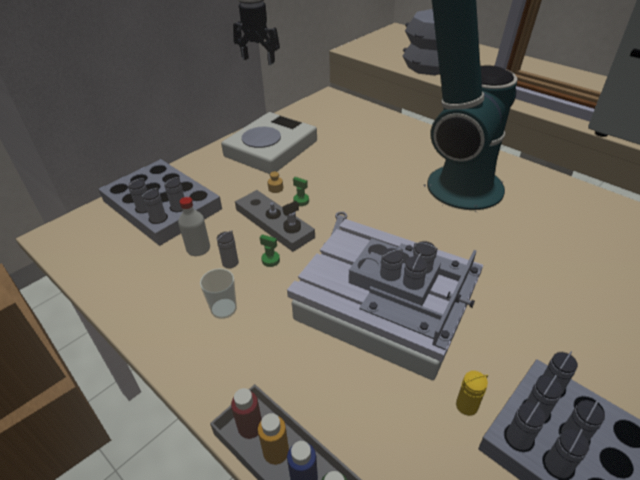

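View pics/top0.png

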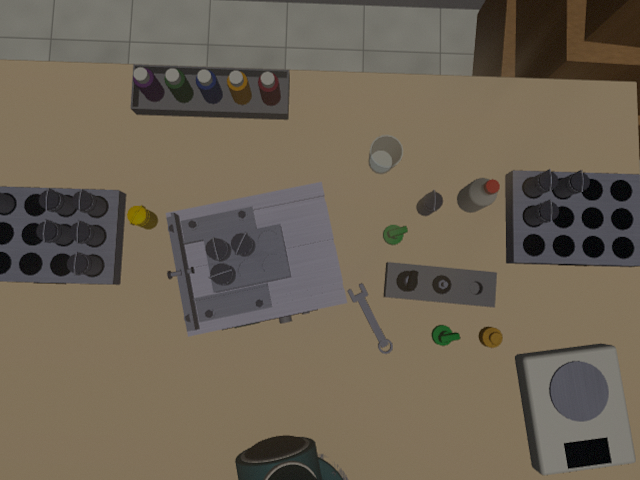

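Candidates for the stud: the dark wing in the block at top (411,281) / scene (291,214); green look-alikes at top (395,234) and (445,336); the foot at top (441,285). I choose the dark winged one at the end of the block nearest the platform, and check it in a close crop.

Run:
```python
from h import *
a=cv2.imread('pics/top0.png'); b=cv2.imread('pics/scene0.png')
A=cv2.resize(a[255:315,375:505],None,fx=6,fy=6,interpolation=cv2.INTER_CUBIC)[:,:390*2]
B=cv2.resize(b[170:260,225:355],None,fx=3,fy=3,interpolation=cv2.INTER_CUBIC)
C=cv2.resize(a[175:335,155:355],None,fx=2,fy=2,interpolation=cv2.INTER_CUBIC)[:,:]
o=np.zeros((600,800,3),np.uint8)
A=cv2.resize(A,(520,240)); o[:240,:520]=A; o[240:240+270,:390]=B; o[245:565,395:795]=C
cv2.imwrite('pics/crop1.png',o)
for n,t in (('top','shaker'),):pass
print('stud mid(tri of marks)',tri(('scene',287,206),('top',412,283)), tri(('scene',292,230),('top',410,278)))
print('rack near/far',onz('top',286,253,.1),onz('scene',361,266,.1),onz('top',213,266,.1),onz('scene',427,289,.1))
print('fence',onz('top',189,272,.1),onz('scene',453,302,.1))
for p in [(325,184),(345,306),(188,332),(167,216)]: print(p,onz('top',*p,.1))
```

```text
stud mid(tri of marks) [ 0.47180185 -0.21984006  0.09216228] [ 0.47669391 -0.22041565  0.02091834]
rack near/far [0.5207276  0.03930693 0.1       ] [0.52185567 0.0428338  0.1       ] [0.4906714  0.18331713 0.1       ] [0.48590405 0.17957187 0.1       ]
fence [0.47744488 0.23013523 0.1       ] [0.48134931 0.23487209 0.1       ]
(325, 184) [ 0.66335909 -0.03498309  0.1       ]
(345, 306) [ 0.41877722 -0.08105815  0.1       ]
(188, 332) [0.36003446 0.22585625 0.1       ]
(167, 216) [0.58819434 0.2799266  0.1       ]
```

View pics/crop1.png

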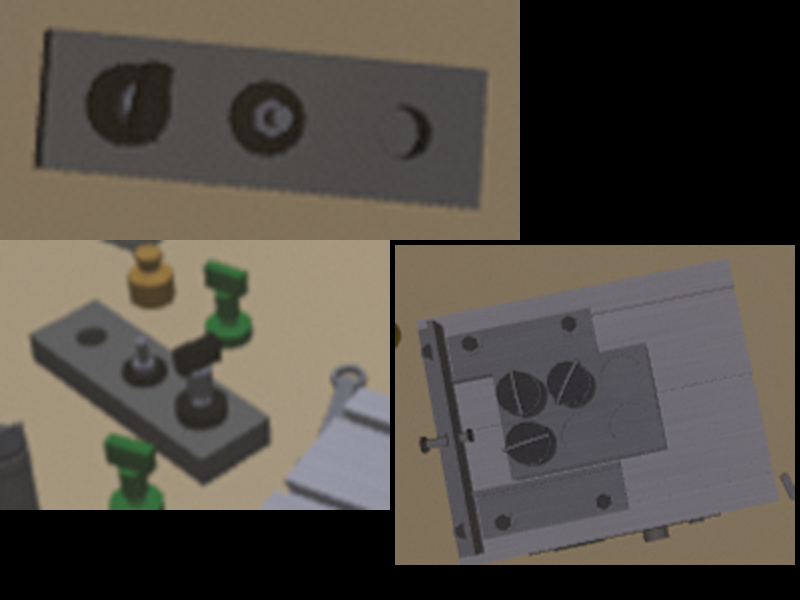

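The crop shows the black-winged stud in the bore nearest the platform: wing centre at about top (412.5,280.7) and scene (290.7,208), wing roughly along world x. The foot is in the middle bore. Next I get its position and fit the platform edges.

Run:
```python
from h import *
from scipy.optimize import least_squares, minimize
s=tri(('scene',290.7,208),('top',412.5,280.7)); print('stud',s,proj('top',s),proj('scene',s))
print('wing ends top',onz('top',413.8,271.3,.1),onz('top',412,290,.1))
bl=[onz('top',375+x/4,255+y/4,.03) for x,y in[(48,30),(486,70),(480,208),(40,168)]]; print('block',bl, np.mean(bl,0))
a=cv2.imread('pics/top0.png'); hsv=cv2.cvtColor(a,cv2.COLOR_BGR2HSV)
wood=(hsv[...,1]>60).astype(np.float32); 
# subpixel boundary: near-end edge scan along rows, sides scan along columns
sat=cv2.GaussianBlur(hsv[...,1].astype(np.float32),(3,3),0); b=a[...,0].astype(float)
def cross(prof):
    g=np.abs(np.gradient(cv2.GaussianBlur(prof.reshape(1,-1),(5,1),0).ravel())); i=g.argmax(); w=g[max(i-2,0):i+3]; return max(i-2,0)+(w*np.arange(len(w))).sum()/w.sum()
near=[(325+cross(sat[v,315:355])-10,v) for v in range(195,296,5)]
up=[(u,180+cross(sat[180:225,u])) for u in range(200,316,5)]
for nm,P in(('near',near),('up',up)):
    P=np.array(P,np.float32); l=cv2.fitLine(P,cv2.DIST_HUBER,0,.01,.01).ravel(); r=(P-l[2:])@np.array([-l[1],l[0]]); print(nm,l,np.abs(r).max())
    e=[onz('top',*(l[2:]+k*l[:2]),.1) for k in(-50,50)]; d=e[1]-e[0]; print(e, d/np.linalg.norm(d))
B=cv2.imread('pics/scene0.png')
cv2.imwrite('pics/slot1.png',np.vstack([cv2.resize(a[200:280,265:355],(675,300),interpolation=cv2.INTER_CUBIC)[:, :675],cv2.resize(B[225:315,280:480],(675,300),interpolation=cv2.INTER_CUBIC)]))
```

```text
stud [ 0.47220896 -0.21632993  0.08915623] [[412.12707574 280.99968917]] [[290.30313414 207.94549183]]
wing ends top [ 0.49134915 -0.21738835  0.1       ] [ 0.45398446 -0.2140982   0.1       ]
block [array([ 0.51189499, -0.17371161,  0.03      ]), array([ 0.4971103 , -0.40929009,  0.03      ]), array([ 0.4236342 , -0.40547181,  0.03      ]), array([ 0.43846715, -0.17046295,  0.03      ])] [ 0.46777666 -0.28973412  0.03      ]
near [2.0830016e-01 9.7806495e-01 3.3415570e+02 2.4150000e+02] 3.5508242
[array([ 0.64557455, -0.03289402,  0.1       ]), array([ 0.44952333, -0.07952233,  0.1       ])] [-0.97286272 -0.23138309  0.        ]
up [ 9.8052174e-01 -1.9641055e-01  2.5350000e+02  1.9446837e+02] 0.047590256
[array([0.61422598, 0.20638825, 0.1       ]), array([0.66058578, 0.01055296, 0.1       ])] [ 0.23036174 -0.97310507  0.        ]
```

View pics/slot1.png

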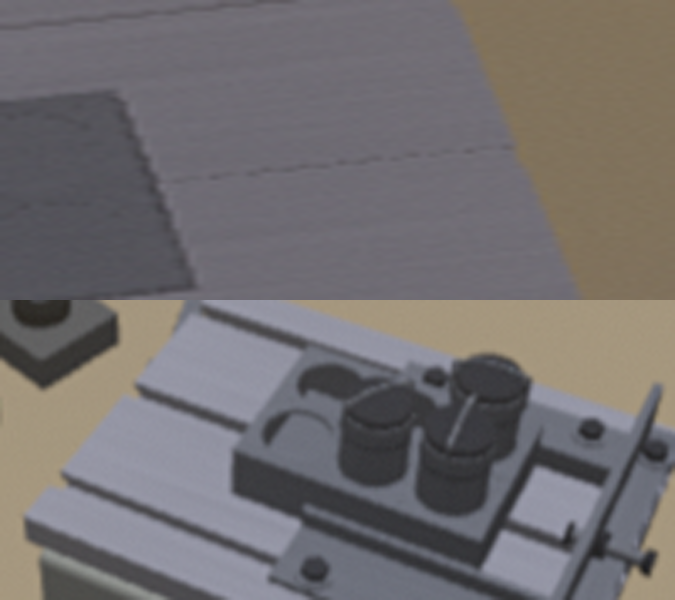

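Request:
servo_tool --pt "0.7 1 0 0 0 -0.1067 0.4" --pt "0.7 1 0 0 0 -0.1067 0.4" --pt "0.7 1 0 0 0 -0.1067 0.4" --pt "0.7 1 0 0 0 -0.1067 0.4" --pt "0.7 1 0 0 0 -0.1067 0.4" --newtons 60

```text
time: 1.8
tool_pos: [0.272, -0.5012, 0.2315]
tcp_rot: [-3.137, 0.133, -0.001]
wrist_force: [0.7, 0.2, 0.5]
width: 0.597
grip_force: 0.0
```

Request:
servo_tool --pt "0.7 1 0 0 0 0 0.4" --pt "0.7 1 0 0 0 0 0.4" --pt "0.7 1 0 0 0 0 0.4" --pt "0.7 1 0 0 0 0 0.4" --pt "0.7 1 0 0 0 0 0.4"

```text
time: 2.3
tool_pos: [0.3767, -0.3522, 0.2316]
tcp_rot: [-3.138, 0.132, -0.002]
wrist_force: [0.1, -0.1, -0.5]
width: 0.605
grip_force: 0.0
```

Request:
servo_tool --pt "0.65 0.925 -0.4 0 0 0 0.4" --pt "0.65 0.925 -0.4 0 0 0 0.4" --pt "0.65 0.925 -0.4 0 0 0 0.4" --pt "0.65 0.925 -0.4 0 0 0 0.4" --pt "0.65 0.925 -0.4 0 0 0 0.4" --pt "0.65 0.925 -0.4 0 0 0 0.4"

```text
time: 2.9
tool_pos: [0.4723, -0.2166, 0.171]
tcp_rot: [3.138, -0.137, -0.001]
wrist_force: [-0.3, -0.6, 0.9]
width: 0.599
grip_force: 0.0
```

Run:
```python
from h import *
s=bot.read_state(); print(s['time'],s['tool_pos'],s['tcp_rot'],s['width'],s['q'],s['wrist_force'])
th=.2325; yd=np.array([-np.sin(th),np.cos(th),0]); xd=np.array([np.cos(th),np.sin(th),0]); N=np.array([.5479,-.056,.1])
for k in(-6.5,0,6.5): print(k,proj('scene',N+xd*k/1e3),proj('top',N+xd*k/1e3),proj('top',N+xd*k/1e3+.09*yd))
a=bot.read_camera('top');b=bot.read_camera('scene')
save(np.vstack([cv2.resize(a[220:330,340:480],(700,290)),cv2.resize(b[150:260,220:360],(700,310))]),'hover.png')
```

```text
2.9 [ 0.47234707 -0.21662176  0.1710477 ] [ 3.13785567e+00 -1.37130022e-01 -1.34675491e-03] 0.5986811152308036 [-4.77231531e-01  1.71336407e-02  1.99864010e+00 -1.14458066e-03
  1.12628580e+00  1.18140530e+00] [-0.32971663 -0.57359299  0.86007402]
-6.5 [[318.84338876 248.98113497]] [[334.62794408 244.02251587]] [[290.61946031 253.07708481]]
0 [[317.34081863 250.80601189]] [[333.95897257 240.86570407]] [[289.97474134 249.90343301]]
6.5 [[315.82588648 252.64590251]] [[333.29080815 237.71270084]] [[289.330803   246.73362387]]
```

View pics/hover.png

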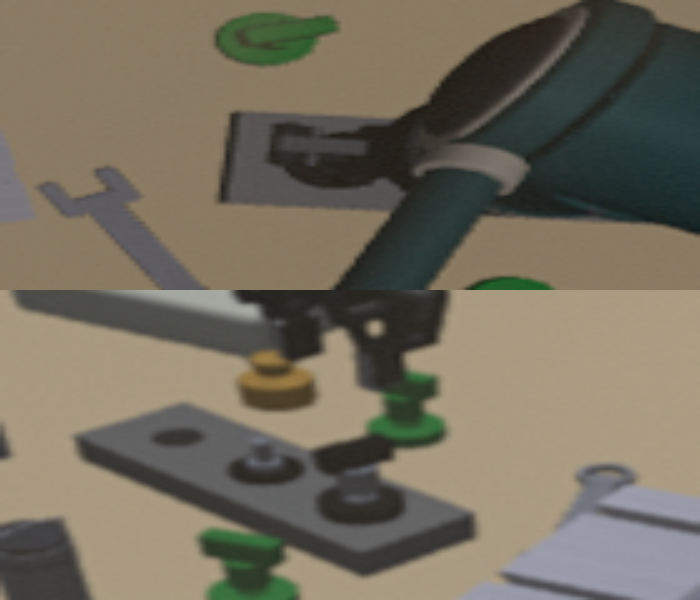

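The fingers straddle the wing line (scene finger tips at about (279,160) and (296,172), wing at (291,208)). I go down and close.

Request:
servo_tool --pt "0 0 -0.3 0 0 0 0.4" --pt "0 0 -0.5 0 0 0 0.4" --pt "0 0 -0.597 0 0 0 0.4" --pt "0 0 -0.597 0 0 0 0.4" --pt "0 0 -0.597 0 0 0 0.7" --pt "0 0 -0.597 0 0 0 1" --pt "0 0 -0.597 0 0 0 1" --pt "0 0 -0.597 0 0 0 1" --pt "0 0 -0.597 0 0 0 1" --newtons 60

```text
time: 3.9
tool_pos: [0.4738, -0.2167, 0.0835]
tcp_rot: [3.137, -0.138, 0.005]
wrist_force: [-1.4, -1.8, 5.1]
width: 0.15
grip_force: 62.1
```

Request:
servo_tool --pt "0 0 0.1 0 0 0 1" --pt "0 0 0.3 0 0 0 1" --pt "0 0 0.6 0 0 0 1" --pt "0 0 0.9 0 0 0 1" --pt "0 0 0.9 0 0 0 1" --pt "0 0 0.9 0 0 0 1"

```text
time: 4.5
tool_pos: [0.473, -0.2159, 0.2178]
tcp_rot: [3.138, -0.138, 0.003]
wrist_force: [-0.9, 0.1, -2.3]
width: 0.148
grip_force: 61.3
```

Run:
```python
from h import *
from scipy.spatial.transform import Rotation as R
s=bot.read_state(); print(s['time'],s['tool_pos'],s['tcp_rot'],s['width'],s['grip_force'],s['wrist_force'],s['torque'])
Y=R.from_rotvec(s['tcp_rot']).as_matrix()[:,1]; print('tool y yaw',np.arctan2(Y[1],Y[0]))
b=bot.read_camera('scene'); u,v=proj('scene',s['tool_pos'])[0].astype(int); print(u,v)
save(cv2.resize(b[v-50:v+70,u-60:u+60],(600,600),interpolation=cv2.INTER_CUBIC),'lift.png')
```

```text
4.5 [ 0.47295373 -0.21586022  0.21776611] [ 3.13773087 -0.13849428  0.00348828] 0.1483505604067911 61.259576082229614 [-0.94405885  0.09727434 -2.33205575] [0.00087067 0.0692426  0.00700426]
tool y yaw -1.6590165734693325
286 162
```

View pics/lift.png

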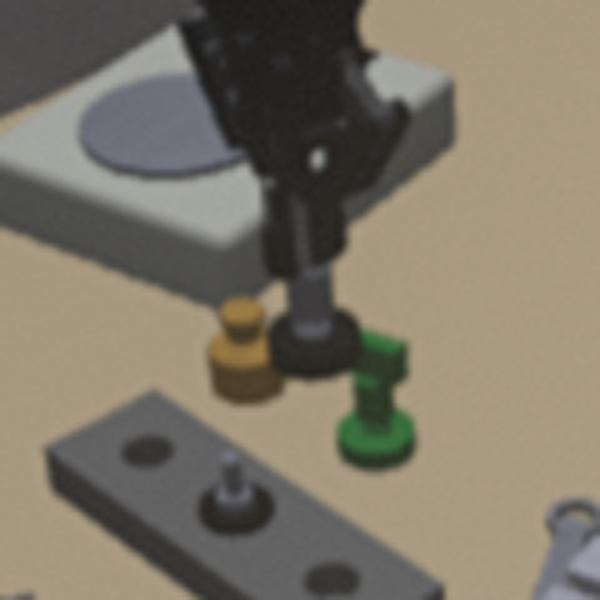

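Request:
servo_tool --pt "0.446 0.95 0 0 0 0.602 1" --pt "0.446 0.95 0 0 0 0.602 1" --pt "0.446 0.95 0 0 0 0.602 1" --pt "0.446 0.95 0 0 0 0.602 1" --pt "0.446 0.95 0 0 0 0.602 1" --pt "0.446 0.95 0 0 0 0.602 1" --pt "0.446 0.95 0 0 0 0.602 1" --pt "0.446 0.95 0 0 0 0.602 1" --pt "0.446 0.95 0 0 0 0.602 1" --pt "0.446 0.95 0 0 0 0.602 1" --pt "0.446 0.95 0 0 0 0.602 1" --pt "0.446 0.95 0 0 0 0.602 1" --pt "0.446 0.95 0 0 0 0.602 1" --pt "0.446 0.95 0 0 0 0.602 1" --pt "0.446 0.95 0 0 0 0.602 1"

```text
time: 6.05
tool_pos: [0.538, -0.073, 0.2145]
tcp_rot: [-1.95, -2.459, 0.003]
wrist_force: [-0.7, -0.5, -1.6]
width: 0.151
grip_force: 61.1
```

Request:
servo_tool --pt "0 0.344 0 0 0 0 1" --pt "0 0.344 -0.15 0 0 0 1" --pt "0 0.344 -0.28 0 0 0 1" --pt "0 0.344 -0.28 0 0 0 1" --pt "0 0.344 -0.28 0 0 0 1"

```text
time: 6.55
tool_pos: [0.5386, -0.0217, 0.174]
tcp_rot: [-1.949, -2.461, 0.002]
wrist_force: [-1.1, -0.6, -1.5]
width: 0.147
grip_force: 61.0
```

Run:
```python
from h import *
from scipy.spatial.transform import Rotation as R
s=bot.read_state(); print(s['time'],s['tool_pos'],s['tcp_rot'],s['q'],s['wrist_force'],s['torque'])
M=R.from_rotvec(s['tcp_rot']).as_matrix();Y=M[:,1]; print('tool y yaw',np.arctan2(Y[1],Y[0]),M[:,2])
b=bot.read_camera('scene'); bumpc=s['tool_pos']+[0,0,.0085-.062]; 
u,v=proj('scene',bumpc)[0]; print('expected bumper underside px',u,v, 'head bottom',proj('scene',bumpc-[0,0,.007]))
u0,v0=int(u)-50,int(v)-50;print(u0,v0)
save(cv2.resize(b[v0:v0+100,u0:u0+100],(600,600),interpolation=cv2.INTER_CUBIC),'ins.png')
a=bot.read_camera('top');u,v=proj('top',bumpc)[0].astype(int);cv2.imwrite('pics/instop.png',a[v-60:v+60,u-60:u+60,::-1]);print(u,v)
```

```text
6.55 [ 0.53861727 -0.02165331  0.17397398] [-1.94947481e+00 -2.46131156e+00  1.87592550e-03] [-8.63730749e-02  5.28790801e-02  1.95591999e+00 -2.66133993e-05
  1.13492589e+00 -3.17412542e-01] [-1.14449431 -0.60493132 -1.46899681] [0.04001737 0.0142039  0.00903525]
tool y yaw 0.2310513821181222 [-2.12643627e-03  1.59909549e-04 -9.99997726e-01]
expected bumper underside px 332.1721377322802 248.78855480596096 head bottom [[332.19154291 251.24350266]]
282 198
316 244
```

View pics/ins.png

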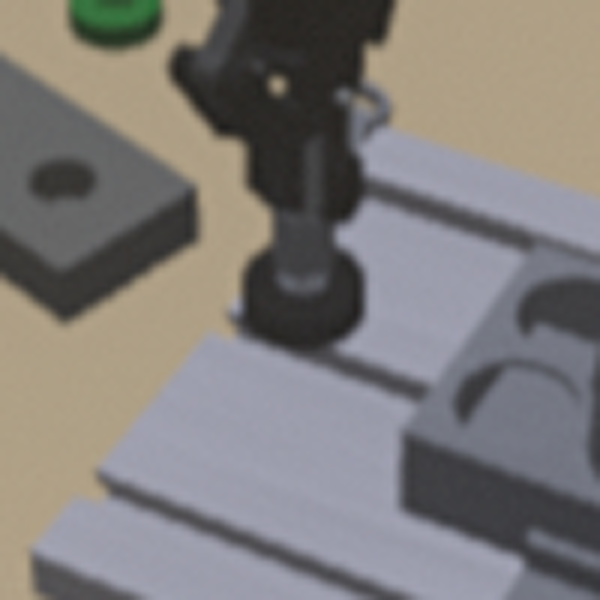

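Run:
```python
from h import *
th=.2325; yd=np.array([-np.sin(th),np.cos(th),0]); xd=np.array([np.cos(th),np.sin(th),0]); N=np.array([.5479,-.056,.1])
xs=np.arange(-18,18.1,.5)
for n in('scene','top'):
    g=cv2.cvtColor(cv2.imread(f'pics/{n}0.png'),cv2.COLOR_BGR2GRAY).astype(np.float32)
    for rng in((.005,.03),(.03,.055),(.055,.08)):
        acc=0
        for y in np.arange(*rng,.001):
            P=proj(n,np.array([N+xd*x/1e3+yd*y for x in xs])).astype(np.float32)
            acc=acc+cv2.remap(g,P[None,:,0],P[None,:,1],cv2.INTER_CUBIC).ravel()
        acc/=len(np.arange(*rng,.001)); 
        w=np.clip(acc.max()-acc-0.3*np.ptp(acc),0,None); print(n,rng,'dark centroid mm',(w*xs).sum()/w.sum(), 'grad neg/pos',xs[np.gradient(acc).argmin()],xs[np.gradient(acc).argmax()])
s=bot.read_state(); print('tcp across slot mm',(s['tool_pos']-N)@xd*1e3,'along',(s['tool_pos']-N)@yd*1e3)
```

```text
scene (0.005, 0.03) dark centroid mm -1.6251479040503756 grad neg/pos -6.0 3.0
scene (0.03, 0.055) dark centroid mm -1.2032634350104479 grad neg/pos -6.0 3.5
scene (0.055, 0.08) dark centroid mm -1.2739659993831838 grad neg/pos -6.0 3.0
top (0.005, 0.03) dark centroid mm 6.338272646972482 grad neg/pos 4.0 7.0
top (0.03, 0.055) dark centroid mm 5.59636783248571 grad neg/pos 4.0 6.5
top (0.055, 0.08) dark centroid mm 5.436445285925165 grad neg/pos 4.0 6.5
tcp across slot mm 0.10622892815377331 along 34.93916744616051
```

Request:
servo_tool --pt "-0.003 0 -0.03 0 0 0 1" --pt "-0.003 0 -0.06 0 0 0 1" --pt "-0.003 0 -0.08 0 0 0 1" --pt "-0.003 0 -0.09 0 0 0 1" --pt "-0.003 0 -0.1 0 0 0 1" --pt "-0.003 0 -0.11 0 0 0 1" --pt "-0.003 0 -0.12 0 0 0 1" --pt "-0.003 0 -0.12 0 0 0 1"

```text
time: 7.45
tool_pos: [0.5387, -0.0217, 0.1565]
tcp_rot: [-1.949, -2.463, 0.0]
wrist_force: [0.2, 0.2, -1.0]
width: 0.145
grip_force: 61.0
```

Request:
servo_tool --pt "0 0 -0.007 0 0 0 1" --pt "0 0 -0.014 0 0 0 1" --pt "0 0 -0.021 0 0 0 1" --pt "0 0 -0.021 0 0 0 1"

```text
time: 7.85
tool_pos: [0.539, -0.0217, 0.154]
tcp_rot: [1.949, 2.463, 0.0]
wrist_force: [-1.0, -2.0, 1.2]
width: 0.145
grip_force: 61.5
```

Request:
servo_tool --pt "-0.006 0.025 0.003 0 0 0 1" --pt "-0.012 0.05 0.003 0 0 0 1" --pt "-0.018 0.075 0.003 0 0 0 1" --pt "-0.024 0.1 0.003 0 0 0 1" --pt "-0.03 0.125 0.003 0 0 0 1" --pt "-0.036 0.15 0.003 0 0 0 1" --pt "-0.042 0.175 0.003 0 0 0 1" --pt "-0.047 0.2 0.003 0 0 0 1" --pt "-0.053 0.225 0.003 0 0 0 1" --pt "-0.0555 0.235 0.003 0 0 0 1" --pt "-0.0555 0.235 0.003 0 0 0 1"

```text
time: 8.95
tool_pos: [0.5305, 0.0139, 0.1541]
tcp_rot: [-1.949, -2.464, -0.001]
wrist_force: [0.0, 0.5, 0.1]
width: 0.15
grip_force: 61.3
```

```bash
cat > st.py <<'E'
from h import *
from scipy.spatial.transform import Rotation as R
th=.2325; yd=np.array([-np.sin(th),np.cos(th),0]); xd=np.array([np.cos(th),np.sin(th),0]); N=np.array([.5479,-.056,.1])
s=bot.read_state(); M=R.from_rotvec(s['tcp_rot']).as_matrix()
print('t',s['time'],'across',(s['tool_pos']-N)@xd*1e3,'along',(s['tool_pos']-N)@yd*1e3-160,'z',s['tool_pos'][2],'Fx,y,z',s['wrist_force']@xd,s['wrist_force']@yd,s['wrist_force'][2],'yaw',np.arctan2(M[1,1],M[0,1]),'toolz',M[:,2],'tq',s['torque'],s['q'][5])
E
python3 st.py
python3 - <<'E'
from h import *
b=bot.read_camera('scene'); save(cv2.resize(b[190:320,285:415],(600,600),interpolation=cv2.INTER_CUBIC),'slide.png')
E
```

```text
t 8.95 across -0.8304932151473906 along -87.91920094515565 z 0.15406068314688703 Fx,y,z 0.1637216398250511 0.4831403260237053 0.05028769693491436 yaw 0.2322247558198486 toolz [ 2.96830582e-05  3.92909880e-04 -9.99999922e-01] tq [ 0.07925151 -0.00895439  0.02548122] -0.2533349067120156
```

View pics/slide.png

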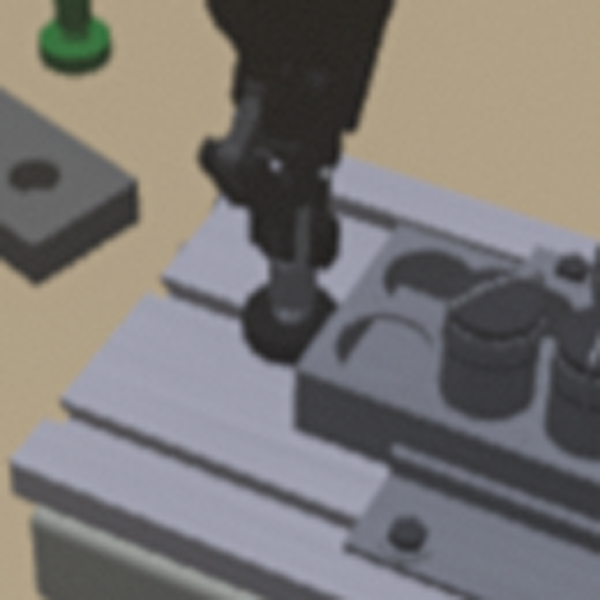

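The bumper sits flat on the platform over the slot at crop (290,330), just short of the rack. I go on slowly while watching the force.

Request:
servo_tool --pt "-0.003 0.013 0 0 0 0 1" --pt "-0.006 0.026 0 0 0 0 1" --pt "-0.009 0.039 0 0 0 0 1" --pt "-0.012 0.052 0 0 0 0 1" --pt "-0.0154 0.065 0 0 0 0 1"

```text
time: 9.5
tool_pos: [0.5287, 0.022, 0.1542]
tcp_rot: [1.947, 2.462, -0.003]
wrist_force: [1.2, -4.7, -0.5]
width: 0.151
grip_force: 61.4
```

Request:
servo_tool --pt "-0.0025 0.01 0 0 0 0 1" --pt "-0.0047 0.02 0 0 0 0 1"

```text
time: 9.7
tool_pos: [0.528, 0.025, 0.1542]
tcp_rot: [1.947, 2.462, -0.002]
wrist_force: [1.3, -5.9, -0.3]
width: 0.147
grip_force: 61.3
```

```bash
python3 st.py
```

```text
t 9.7 across -0.7121265239374328 along -76.6342348856956 z 0.1541966477024138 Fx,y,z -0.07912959902641574 -6.051901605414959 -0.33605254788089667 yaw 0.23261579665424884 toolz [ 0.00119509 -0.00291499 -0.99999504] tq [-1.16979858 -0.26034284  0.0319805 ] -0.22907195719869564
```

Request:
servo_tool --pt "-0.0016 0.0065 0 0 0 0 1" --pt "-0.0031 0.013 0 0 0 0 1" --pt "-0.0046 0.0195 0 0 0 0 1"

```text
time: 10.0
tool_pos: [0.5274, 0.0278, 0.1542]
tcp_rot: [1.947, 2.462, -0.002]
wrist_force: [1.1, -5.1, -1.0]
width: 0.15
grip_force: 61.3
```

Request:
servo_tool --pt "-0.0016 0.0065 0 0 0 0 1" --pt "-0.0031 0.013 0 0 0 0 1"

```text
time: 10.2
tool_pos: [0.5269, 0.0298, 0.1542]
tcp_rot: [1.947, 2.462, -0.002]
wrist_force: [1.2, -6.1, 0.1]
width: 0.152
grip_force: 61.3
```

Request:
servo_tool --pt "-0.0016 0.0065 0 0 0 0 1" --pt "-0.0023 0.0097 0 0 0 0 1"

```text
time: 10.4
tool_pos: [0.5265, 0.0313, 0.1542]
tcp_rot: [1.947, 2.462, -0.002]
wrist_force: [1.3, -5.7, -0.8]
width: 0.145
grip_force: 61.3
```

Request:
servo_tool --pt "-0.0016 0.0065 0 0 0 0 1" --pt "-0.0016 0.0065 0 0 0 0 1"

```text
time: 10.6
tool_pos: [0.5262, 0.0323, 0.1542]
tcp_rot: [1.947, 2.462, -0.002]
wrist_force: [0.1, -5.5, -1.2]
width: 0.148
grip_force: 61.3
```

Request:
servo_tool --pt "-0.0016 0.0065 0 0 0 0 1" --pt "-0.0023 0.0097 0 0 0 0 1"

```text
time: 10.8
tool_pos: [0.5259, 0.0337, 0.1542]
tcp_rot: [1.947, 2.462, -0.002]
wrist_force: [1.1, -5.5, -0.4]
width: 0.149
grip_force: 61.3
```

Request:
servo_tool --pt "-0.0016 0.0065 0 0 0 0 1" --pt "-0.0016 0.0065 0 0 0 0 1"

```text
time: 11.0
tool_pos: [0.5256, 0.0348, 0.1542]
tcp_rot: [1.947, 2.462, -0.002]
wrist_force: [1.5, -4.5, -0.6]
width: 0.149
grip_force: 61.3
```

Request:
servo_tool --pt "-0.0016 0.0065 0 0 0 0 1" --pt "-0.0023 0.0097 0 0 0 0 1"

```text
time: 11.2
tool_pos: [0.5254, 0.0361, 0.1542]
tcp_rot: [1.947, 2.462, -0.002]
wrist_force: [1.1, -6.1, -0.3]
width: 0.147
grip_force: 61.3
```

Request:
servo_tool --pt "-0.0016 0.0065 0 0 0 0 1" --pt "-0.0016 0.0065 0 0 0 0 1"

```text
time: 11.4
tool_pos: [0.5251, 0.0372, 0.1542]
tcp_rot: [1.947, 2.462, -0.002]
wrist_force: [1.6, -5.6, 0.7]
width: 0.15
grip_force: 61.3
```

Request:
servo_tool --pt "-0.0016 0.0065 0 0 0 0 1" --pt "-0.0023 0.0097 0 0 0 0 1"

```text
time: 11.6
tool_pos: [0.5248, 0.0385, 0.1542]
tcp_rot: [1.947, 2.462, -0.002]
wrist_force: [1.9, -5.1, -1.0]
width: 0.149
grip_force: 61.3
```

Request:
servo_tool --pt "-0.0016 0.0065 0 0 0 0 1" --pt "-0.0016 0.0065 0 0 0 0 1"

```text
time: 11.8
tool_pos: [0.5245, 0.0396, 0.1542]
tcp_rot: [1.947, 2.462, -0.002]
wrist_force: [1.0, -5.1, -0.6]
width: 0.144
grip_force: 61.3
```

```bash
python3 st.py
```

```text
t 11.8 across -0.7258013547585933 along -61.57135994550738 z 0.1542198302633746 Fx,y,z -0.22379923291300918 -5.16293874811725 -0.6144534074750592 yaw 0.23252389732081225 toolz [ 0.00118204 -0.00268358 -0.9999957 ] tq [-1.15399262 -0.28936165  0.02355457] -0.20129203663808767
```

Request:
servo_tool --pt "-0.0016 0.0065 0 0 0 0 1" --pt "-0.0023 0.0097 0 0 0 0 1"

```text
time: 12.0
tool_pos: [0.5242, 0.0409, 0.1542]
tcp_rot: [1.947, 2.462, -0.002]
wrist_force: [1.1, -5.4, -0.2]
width: 0.15
grip_force: 61.3
```

Request:
servo_tool --pt "-0.0016 0.0065 0 0 0 0 1" --pt "-0.0016 0.0065 0 0 0 0 1"

```text
time: 12.2
tool_pos: [0.5239, 0.042, 0.1542]
tcp_rot: [1.947, 2.462, -0.002]
wrist_force: [0.8, -5.5, -0.6]
width: 0.151
grip_force: 61.3
```

Request:
servo_tool --pt "-0.0016 0.0065 0 0 0 0 1" --pt "-0.0023 0.0097 0 0 0 0 1"

```text
time: 12.4
tool_pos: [0.5236, 0.0434, 0.1542]
tcp_rot: [1.947, 2.462, -0.002]
wrist_force: [1.7, -6.0, 0.1]
width: 0.148
grip_force: 61.3
```

Request:
servo_tool --pt "-0.0016 0.0065 0 0 0 0 1" --pt "-0.0016 0.0065 0 0 0 0 1"

```text
time: 12.6
tool_pos: [0.5233, 0.0445, 0.1542]
tcp_rot: [1.947, 2.462, -0.002]
wrist_force: [1.9, -4.8, -0.8]
width: 0.144
grip_force: 61.3
```

Request:
servo_tool --pt "-0.0016 0.0065 0 0 0 0 1" --pt "-0.0023 0.0097 0 0 0 0 1"

```text
time: 12.8
tool_pos: [0.523, 0.0458, 0.1542]
tcp_rot: [1.947, 2.462, -0.002]
wrist_force: [1.5, -4.4, 0.2]
width: 0.146
grip_force: 61.3
```

Request:
servo_tool --pt "-0.0016 0.0065 0 0 0 0 1" --pt "-0.0016 0.0065 0 0 0 0 1"

```text
time: 13.0
tool_pos: [0.5227, 0.0469, 0.1542]
tcp_rot: [1.947, 2.462, -0.002]
wrist_force: [1.4, -5.5, -0.4]
width: 0.153
grip_force: 61.3
```

Request:
servo_tool --pt "-0.0016 0.0065 0 0 0 0 1" --pt "-0.0023 0.0097 0 0 0 0 1"

```text
time: 13.2
tool_pos: [0.5224, 0.0483, 0.1542]
tcp_rot: [1.947, 2.462, -0.002]
wrist_force: [1.1, -5.5, -0.8]
width: 0.149
grip_force: 61.3
```

Request:
servo_tool --pt "-0.0016 0.0065 0 0 0 0 1" --pt "-0.0016 0.0065 0 0 0 0 1"

```text
time: 13.4
tool_pos: [0.5222, 0.0493, 0.1542]
tcp_rot: [1.947, 2.462, -0.002]
wrist_force: [1.2, -4.9, 0.3]
width: 0.148
grip_force: 61.3
```

Request:
servo_tool --pt "-0.0016 0.0065 0 0 0 0 1" --pt "-0.0023 0.0097 0 0 0 0 1"

```text
time: 13.6
tool_pos: [0.5218, 0.0507, 0.1542]
tcp_rot: [1.947, 2.462, -0.002]
wrist_force: [0.9, -6.1, 0.4]
width: 0.15
grip_force: 61.3
```

Request:
servo_tool --pt "-0.0016 0.0065 0 0 0 0 1" --pt "-0.0016 0.0065 0 0 0 0 1"

```text
time: 13.8
tool_pos: [0.5216, 0.0518, 0.1542]
tcp_rot: [1.947, 2.462, -0.002]
wrist_force: [1.2, -4.8, -0.8]
width: 0.152
grip_force: 61.3
```

Request:
servo_tool --pt "-0.0016 0.0065 0 0 0 0 1" --pt "-0.0023 0.0097 0 0 0 0 1"

```text
time: 14.0
tool_pos: [0.5212, 0.0531, 0.1542]
tcp_rot: [1.947, 2.462, -0.002]
wrist_force: [1.8, -6.0, -0.6]
width: 0.147
grip_force: 61.3
```

Request:
servo_tool --pt "-0.0016 0.0065 0 0 0 0 1" --pt "-0.0016 0.0065 0 0 0 0 1"

```text
time: 14.2
tool_pos: [0.521, 0.0541, 0.1542]
tcp_rot: [1.947, 2.462, -0.002]
wrist_force: [1.3, -5.7, -0.5]
width: 0.147
grip_force: 61.3
```

Request:
servo_tool --pt "-0.0016 0.0065 0 0 0 0 1" --pt "-0.0023 0.0097 0 0 0 0 1"

```text
time: 14.4
tool_pos: [0.5209, 0.0546, 0.1543]
tcp_rot: [1.945, 2.461, -0.004]
wrist_force: [2.8, -9.8, -1.0]
width: 0.146
grip_force: 61.3
```

Request:
servo_tool --pt "-0.0016 0.0065 0 0 0 0 1" --pt "-0.0016 0.0065 0 0 0 0 1"

```text
time: 14.6
tool_pos: [0.5209, 0.0548, 0.1544]
tcp_rot: [1.944, 2.461, -0.006]
wrist_force: [2.2, -11.2, -0.1]
width: 0.148
grip_force: 61.3
```

```bash
python3 st.py
python3 - <<'E'
from h import *
b=bot.read_camera('scene'); a=bot.read_camera('top'); save(np.hstack([cv2.resize(b[200:330,320:490],(400,306),interpolation=cv2.INTER_CUBIC),cv2.resize(a[195:335,165:325],(350,306),interpolation=cv2.INTER_CUBIC)]),'push.png')
E
```

```text
t 14.6 across -0.7729986150427495 along -45.94079649480702 z 0.15437791216277885 Fx,y,z -0.46605864271007846 -11.359310606303834 -0.12286369639361036 yaw 0.23349135808172736 toolz [ 0.00210122 -0.00633542 -0.99997772] tq [-2.29617298 -0.43493874 -0.00257254] -0.1685695879464465
```

View pics/push.png

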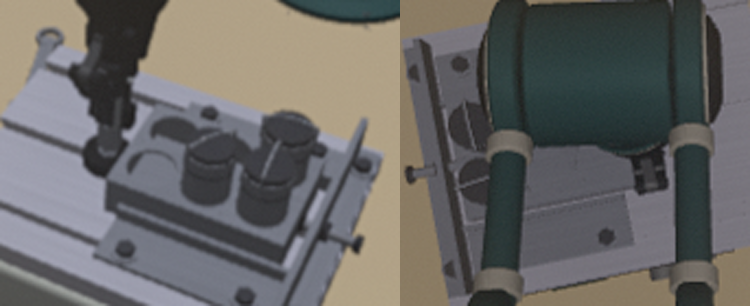

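The force rose from 5.5 to 11.4 N and the tool stalled at −45.9 mm along the slot. In the picture the rack's far end is up at the bolt, with the pots standing. I ease off to a light push and then press.

Request:
servo_tool --pt "0.0015 -0.006 0 0 0 0 1" --pt "0.0027 -0.0115 0 0 0 0 1" --pt "0.0027 -0.0115 -0.015 0 0 0 1" --pt "0.0027 -0.0115 -0.03 0 0 0 1" --pt "0.0027 -0.0115 -0.045 0 0 0 1" --pt "0.0027 -0.0115 -0.055 0 0 0 1" --pt "0.0027 -0.0115 -0.055 0 0 0 1" --newtons 80

```text
time: 15.4
tool_pos: [0.5213, 0.0541, 0.1477]
tcp_rot: [1.946, 2.461, -0.003]
wrist_force: [-1.5, -9.1, 10.1]
width: 0.139
grip_force: 84.2
```

```bash
python3 st.py
```

```text
t 15.4 across -0.5674595498169555 along -46.74535999567563 z 0.14774194529666523 Fx,y,z -3.5948242549451623 -8.489326417309043 10.055198632099419 yaw 0.23291686801200004 toolz [ 0.00187315 -0.00414084 -0.99998967] tq [-1.56760609  0.49745682  0.0819196 ] -0.1719852397755851
```

Request:
servo_tool --pt "0.001 -0.0045 -0.006 0 0 0 1" --pt "0.001 -0.0045 -0.012 0 0 0 1" --pt "0.001 -0.0045 -0.012 0 0 0 1"

```text
time: 15.7
tool_pos: [0.5213, 0.0539, 0.1462]
tcp_rot: [1.946, 2.462, -0.002]
wrist_force: [-2.7, -7.5, 11.1]
width: 0.139
grip_force: 84.3
```

```bash
python3 st.py
```

```text
t 15.7 across -0.5366577274937753 along -46.94329639526971 z 0.14624421857506387 Fx,y,z -4.392346786022033 -6.69195686629604 11.08417890922983 yaw 0.23273571943699298 toolz [ 0.00179795 -0.00315438 -0.99999341] tq [-1.321118    0.72906724  0.04366306] -0.17334217355407577
```

Request:
servo_tool --pt "0 0 0 0 0 -0.04 1" --pt "0 0 0 0 0 -0.08 1" --pt "0 0 0 0 0 -0.12 1" --pt "0 0 0 0 0 -0.16 1" --pt "0 0 0 0 0 -0.2 1"

```text
time: 16.2
tool_pos: [0.5212, 0.0537, 0.1463]
tcp_rot: [2.615, 1.733, -0.001]
wrist_force: [-4.6, -7.8, 11.5]
width: 0.144
grip_force: 84.4
```

```bash
python3 st.py
```

```text
t 16.2 across -0.6837234372471473 along -47.09725753385828 z 0.1463256269484506 Fx,y,z -6.310599561342496 -6.483518620723246 11.45842478836127 yaw -0.400312082896194 toolz [ 0.00164253 -0.00361813 -0.99999211] tq [-1.36483644  0.6298196   0.10610574] 0.45991408533963546
```

Request:
servo_tool --pt "-0.003 -0.0007 0 0 0 -0.04 1" --pt "-0.0065 -0.0015 0 0 0 -0.08 1" --pt "-0.0065 -0.0015 0 0 0 -0.12 1" --pt "-0.0065 -0.0015 0 0 0 -0.16 1" --pt "-0.0065 -0.0015 0 0 0 -0.2 1" --pt "-0.0065 -0.0015 0 0 0 -0.24 1" --pt "-0.0065 -0.0015 0 0 0 -0.28 1" --pt "-0.0065 -0.0015 0 0 0 -0.3 1" --pt "-0.0065 -0.0015 0 0 0 -0.3 1" --pt "-0.0065 -0.0015 0 0 0 -0.3 1"

```text
time: 17.2
tool_pos: [0.5207, 0.0529, 0.1465]
tcp_rot: [3.115, 0.365, 0.003]
wrist_force: [-3.4, -9.7, 10.7]
width: 0.143
grip_force: 84.3
```

```bash
python3 st.py
```

```text
t 17.2 across -1.3381272364790397 along -47.7311089458417 z 0.14650320603601363 Fx,y,z -5.5497511508258155 -8.632790739848062 10.726570748417625 yaw -1.337665943572922 toolz [ 0.00278394 -0.00465426 -0.99998529] tq [-1.76609142  0.42805421  0.01857371] 1.397172529361666
```

Request:
servo_tool --pt "-0.0035 -0.0055 0 0 0 0 1" --pt "-0.0053 -0.0088 0 0 0 0 1" --pt "-0.0053 -0.0088 0.01 0 0 0 1" --pt "-0.0053 -0.0088 0.02 0 0 0 1" --pt "-0.0053 -0.0088 0.03 0 0 0 1" --pt "-0.0053 -0.0088 0.03 0 0 0 1"

```text
time: 17.8
tool_pos: [0.5202, 0.0526, 0.1489]
tcp_rot: [3.117, 0.364, 0.005]
wrist_force: [3.4, -5.0, -2.0]
width: 0.143
grip_force: 82.4
```

```bash
python3 st.py
```

```text
t 17.8 across -1.9297503674808243 along -47.92962388291711 z 0.14894023979165907 Fx,y,z 2.117198766997447 -5.645794192601358 -1.9610353577672135 yaw -1.3382959638664331 toolz [ 0.00365561 -0.00258382 -0.99998998] tq [-1.01132584 -0.82640056  0.027595  ] 1.3947768911019311
```

Request:
servo_tool --pt "0.0043 -0.0037 -0.003 0 0 0 1" --pt "0.0043 -0.0037 -0.003 0 0 0 1" --pt "0.0043 -0.0037 -0.003 0 0 0 0.9" --pt "0.0043 -0.0037 -0.003 0 0 0 0.55" --pt "0.0043 -0.0037 -0.003 0 0 0 0.55" --pt "0.0043 -0.0037 -0.003 0 0 0 0.55" --pt "0.0043 -0.0037 0.1 0 0 0 0.55" --pt "0.0043 -0.0037 0.3 0 0 0 0.55" --pt "0.0043 -0.0037 0.6 0 0 0 0.55" --pt "0.0043 -0.0037 0.9 0 0 0 0.55" --pt "0.0043 -0.0037 0.9 0 0 0 0.55"

```text
time: 18.9
tool_pos: [0.5233, 0.0541, 0.2915]
tcp_rot: [3.12, 0.364, 0.021]
wrist_force: [1.0, 0.4, 0.6]
width: 0.45
grip_force: 0.0
```

Request:
servo_tool --pt "-0.3 -1 0.3 0 0 0 0.55" --pt "-0.3 -1 0.3 0 0 0 0.55" --pt "-0.3 -1 0.3 0 0 0 0.55" --pt "-0.3 -1 0.3 0 0 0 0.55" --pt "-0.3 -1 0.3 0 0 0 0.55" --pt "-0.3 -1 0.3 0 0 0 0.55"

```text
time: 19.5
tool_pos: [0.4743, -0.0958, 0.3277]
tcp_rot: [-3.119, -0.363, 0.001]
wrist_force: [-0.1, 0.7, -0.2]
width: 0.451
grip_force: 0.0
```

```bash
python3 st.py
python3 - <<'E'
from h import *
b=bot.read_camera('scene'); a=bot.read_camera('top'); save(np.hstack([cv2.resize(b[200:320,330:490],(400,300),interpolation=cv2.INTER_CUBIC),cv2.resize(a[195:335,160:340],(386,300),interpolation=cv2.INTER_CUBIC)]),'done.png')
E
```

```text
t 19.5 across -80.7964612081699 along -181.72740235721295 z 0.3276886320566669 Fx,y,z 0.11476631860852737 0.7356063037979632 -0.24107633755007135 yaw -1.339233860467243 toolz [-7.23080673e-04  1.49776804e-03 -9.99998617e-01] tq [ 0.03490491  0.05486906 -0.0524534 ] 1.0874267587262754
```

View pics/done.png

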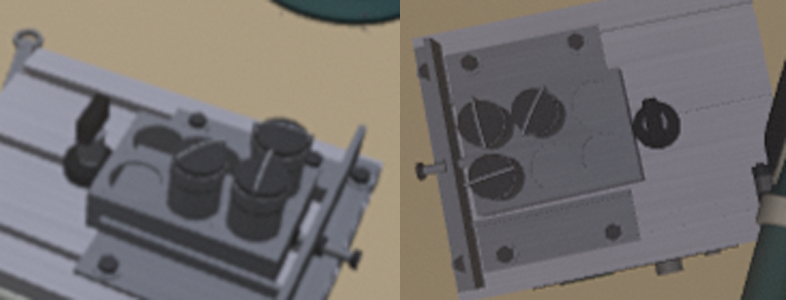

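```bash
cat > fit.py <<'E'
from st import *
from scipy.optimize import minimize
ims={n:bot.read_camera(n) for n in('scene','top')}
for t in('stud_grip','stud_head','rack_near','rack_far'):
    for n in ims: print(t,n,[(round(d['score'],2),round(d['at'][1]*640,1),round(d['at'][0]*480,1)) for d in bot.mark_of(t,n)[:3]])
c=N+yd*.112; c[2]=.157
def hulls(p,n):
    x,y,lx,ly,yaw=p; o=N+xd*x+yd*y; T=R.from_euler('z',th+yaw)
    L=R.from_rotvec(xd*lx+yd*ly)
    a=np.linspace(0,2*np.pi,24)
    wing=np.array([[i*.02,j*.007,k*.012+.057] for i in(-1,1) for j in(-1,1) for k in(-1,1)])
    bum=np.array([[.022*np.cos(q),.022*np.sin(q),z] for q in a for z in(0,.014)])
    return [cv2.convexHull((proj(n,o+L.apply(T.apply(g)))*16).astype(np.int32)) for g in(wing,bum)]
win={}
for n in ims:
    u,v=proj(n,c)[0].astype(int); win[n]=(slice(v-25,v+28),slice(u-22,u+22) if n=='scene' else slice(u-12,u+30))
obs={n:cv2.cvtColor(ims[n],cv2.COLOR_RGB2GRAY) for n in ims}
for n in ims: print(n,np.percentile(obs[n][win[n]],[2,10,30,50,90]))
def cost(p):
    k=0
    for n in ims:
        m=np.zeros((480,640),np.uint8)
        for h in hulls(p,n): cv2.fillConvexPoly(m,h,255,cv2.LINE_AA,4)
        d=np.clip((75-obs[n].astype(float))/30,0,1)
        k+=np.abs(d-m/255.)[win[n]].sum()
    return k
best=min((minimize(cost,[x,y,0,0,1.57+w],method='Nelder-Mead',options=dict(initial_simplex=np.array([[x,y,0,0,1.57+w]]*6)+np.vstack([np.zeros(5),np.diag([.004,.004,.08,.08,.2])]))) for x in(-.003,.002) for y in(.11,.116) for w in(-.1,.1)),key=lambda r:r.fun)
print(best.fun,'x',best.x[0]*1e3,'along',best.x[1]*1e3-160,'lean',best.x[2:4],'yaw deg',np.degrees(best.x[4]))
E
python3 fit.py
```

```text
t 19.6 across -80.62328584085886 along -181.13514927768745 z 0.3273596806793608 Fx,y,z 0.6451002683689847 -0.706422134188937 -0.7627168939261362 yaw -1.3373123495264587 toolz [-0.00160416  0.00129864 -0.99999787] tq [ 0.0242298  -0.00919484  0.04036428] 1.087109977365854
stud_grip scene [(0.86, 363.4, 244.4), (0.69, 302.2, 180.2)]
stud_grip top [(0.89, 277.6, 252.6), (0.32, 480.9, 192.0)]
stud_head scene [(0.79, 271.9, 258.3), (0.63, 297.6, 202.1), (0.56, 364.8, 271.8)]
stud_head top [(0.73, 282.0, 252.3)]
rack_near scene [(0.68, 440.0, 267.6), (0.55, 375.4, 274.4)]
rack_near top [(0.67, 268.6, 250.3)]
rack_far scene [(0.8, 444.4, 299.6)]
rack_far top [(0.85, 193.6, 269.6)]
scene [ 40.  47. 102. 148. 156.]
top [ 38.  42. 116. 119. 121.]Traceback (most recent call last):
  File "fit.py", line 27, in <module>
    best=min((minimize(cost,[x,y,0,0,1.57+w],method='Nelder-Mead',options=dict(initial_simplex=np.array([[x,y,0,0,1.57+w]]*6)+np.vstack([np.zeros(5),np.diag([.004,.004,.08,.08,.2])]))) for x in(-.003,.002) for y in(.11,.116) for w in(-.1,.1)),key=lambda r:r.fun)
  File "fit.py", l
[... 534 characters left out ...]
unds,
                               **options)
    fxcc = func(xcc)
    fx = function(np.copy(x), *(wrapper_args + args))
  File "fit.py", line 23, in cost
    for h in hulls(p,n): cv2.fillConvexPoly(m,h,255,cv2.LINE_AA,4)
             ~~~~~^^^^^
  File "fit.py", line 13, in hulls
    return [cv2.convexHull((proj(n,o+L.apply(T.apply(g)))*16).astype(np.int32)) for g in(wing,bum)]
                            ~~~~^^^^^^^^^^^^^^^^^^^^^^^^^
  File "h.py", line 7, in proj
    f,cx,cy,R,t=cam(n); p=np.atleast_2d(X)@R.T+t
                ~~~^^^
  File "h.py", line 4, in cam
    c=bot.camera_info(n); f=240/np.tan(np.radians(c['vertical_fov'])/2)
ValueError: time passes only in moves, steps and waits
```

```bash
sed -i 's/^def cam/import functools\n@functools.cache\ndef cam/' h.py; sed -i "/^for t in('stud_grip'/,+1d" fit.py
cat >> fit.py <<'E'
print('upright cost',min(cost([best.x[0]+dx,best.x[1]+dy,0,0,best.x[4]]) for dx in np.arange(-.004,.005,.001) for dy in np.arange(-.004,.005,.001)))
g=tri(('scene',363.4,244.4),('top',277.6,252.6)); h=tri(('scene',364.8,271.8),('top',282,252.3)); print('wing',g,(g-N)@xd,(g-N)@yd-.16,'head',h,(h-N)@xd,(h-N)@yd-.16)
E
python3 fit.py
```

```text
t 20.1 across -80.82984074649166 along -182.39228258500566 z 0.32846774922097155 Fx,y,z -0.6415566463967671 0.31206816781344776 -0.8964094936559511 yaw -1.338453229549902 toolz [ 5.46146265e-06  5.57296759e-05 -9.99999998e-01] tq [-0.01983356  0.07290769  0.00745396] 1.0864466891892963
scene [ 40.   48.  102.3 148.  156. ]
top [ 38.   42.  115.5 119.  121. ]
357.1235294117647 x 0.18942866247684856 along -46.97812563111637 lean [ 0.02058376 -0.09478067] yaw deg 15.495497251230926
upright cost 381.09999999999997
wing [0.51881093 0.04897281 0.16152601] -0.004119497243772941 -0.051149208752369155 head [0.52139966 0.04997922 0.08766995] -0.0013685321662983963 -0.05076634637355075
```

```bash
sed -i 's/1\.57+w/w/g; s/(75-obs\[n\].astype(float))\/30/(80-obs[n].astype(float))\/35/' fit.py; python3 fit.py
```

```text
t 20.2 across -80.8910200932576 along -182.53883918074843 z 0.3285128454324152 Fx,y,z -0.21959029125741575 0.759632808739953 0.38256621053825546 yaw -1.3387527934371684 toolz [ 6.92771004e-05 -3.19193814e-06 -9.99999998e-01] tq [ 0.01024064 -0.01019681  0.0048441 ] 1.086454550546565
scene [ 39.  47. 102. 148. 156.]
top [ 38.  42. 115. 119. 122.]
347.84817927170866 x 0.23769725879495915 along -47.03772850344957 lean [ 0.02306598 -0.09779005] yaw deg 14.282202841384173
upright cost 371.4464985994398
wing [0.51881093 0.04897281 0.16152601] -0.004119497243772941 -0.051149208752369155 head [0.52139966 0.04997922 0.08766995] -0.0013685321662983963 -0.05076634637355075
```

```bash
sed -i 's/(80-obs\[n\].astype(float))\/35/(66-obs[n].astype(float))\/20/' fit.py
cat >> fit.py <<'E'
for n in ims:
    w=win[n]; m=np.zeros((480,640),np.uint8)
    for h in hulls(best.x,n): cv2.fillConvexPoly(m,h,255,cv2.LINE_AA,4)
    print(n,w); 
    for a,b in zip(obs[n][w][8:],m[w][8:]): print(''.join('.' if x>66 else '#' if x<52 else '+' for x in a),''.join('#' if x>127 else '.' for x in b))
E
python3 fit.py | tail -n +4
```

```text
383.9950980392157 x 0.6853039819912329 along -47.126024087221495 lean [ 0.01985941 -0.10515282] yaw deg 14.794817732627981
upright cost 410.72843137254904
wing [0.51881093 0.04897281 0.16152601] -0.004119497243772941 -0.051149208752369155 head [0.52139966 0.04997922 0.08766995] -0.0013685321662983963 -0.05076634637355075
scene (slice(np.int64(222), np.int64(275), None), slice(np.int64(343), np.int64(387), None))
............................................ ............................................
............................................ ............................................
............................................ ............................................
............................................ ............................................
............................................ ............................................
............................................ .......................###..................
............................................ ......................########..............
.........................++................. .........
[... 6626 characters left out ...]
............
.......................................... ..........................................
.......................................... ..........................................
.......................................... ..........................................
.......................................... ..........................................
.......+.................................. ..........................................
.......................................... ..........................................
.......................................... ..........................................
.......................................... ..........................................
```

Run:
```python
from h import *
th=.2325; yd=np.array([-np.sin(th),np.cos(th),0]); xd=np.array([np.cos(th),np.sin(th),0]); N=np.array([.5479,-.056,.1])
b=onz('top',279.3,252.5,.109); print('bumper x,along',(b-N)@xd*1e3,(b-N)@yd*1e3-160)
for lx,ly in((0,0),(.1,0),(-.1,0),(0,.1),(0,-.1)):
    p=b+xd*lx*.048+yd*ly*.048; p[2]=.157; print(lx,ly,'wing px top',proj('top',p),'scene',proj('scene',p))
p=b.copy();p[2]=.157;w=np.array([p+xd*i*.02+yd*j*.007+np.array([0,0,k*.012]) for i in(-1,1) for j in(-1,1) for k in(-1,1)])
for n in('top','scene'): q=proj(n,w); print(n,'upright wing bbox',q.min(0),q.max(0))
```

```text
bumper x,along -1.588109021341052 -48.459162010841595
0 0 wing px top [[277.85341415 250.51339816]] scene [[366.06472678 247.38747865]]
0.1 0 wing px top [[277.35570984 248.03490116]] scene [[365.01379349 248.84721456]]
-0.1 0 wing px top [[278.35159004 252.99424358]] scene [[367.1087926  245.93728159]]
0 0.1 wing px top [[275.35829403 251.02570488]] scene [[368.27413007 248.16514454]]
0 -0.1 wing px top [[280.34752107 250.00129947]] scene [[363.86370489 246.61276285]]
top upright wing bbox [271.69732816 238.79854359] [283.88242557 262.00003399]
scene upright wing bbox [358.21225079 235.80915677] [373.88008513 259.15047126]
```

Run:
```python
from h import *
th=.2325; yd=np.array([-np.sin(th),np.cos(th),0]); xd=np.array([np.cos(th),np.sin(th),0]); N=np.array([.5479,-.056,0])
g0=cv2.cvtColor(cv2.imread('pics/top0.png'),cv2.COLOR_BGR2GRAY); g1=cv2.cvtColor(bot.read_camera('top'),cv2.COLOR_RGB2GRAY)
for nm,g,a,b in(('before',g0,-70,-50),('after',g1,-40,-10)):
  s=np.arange(a-10,b+10,.25)
  for xr in((-45,-30),(30,45)):
    acc=0
    for x in np.arange(*xr,1.):
        P=proj('top',np.array([N+[0,0,.138]+xd*x/1e3+yd*(y+160)/1e3 for y in s])).astype(np.float32)
        acc=acc+cv2.remap(g.astype(np.float32),P[None,:,0],P[None,:,1],cv2.INTER_CUBIC).ravel()
    gr=np.gradient(cv2.GaussianBlur(acc.reshape(1,-1),(9,1),0).ravel()); print(nm,xr,'rack near edge along',s[gr.argmin()])
```

```text
before (-45, -30) rack near edge along -62.75
before (30, 45) rack near edge along -62.75
after (-45, -30) rack near edge along -29.5
after (30, 45) rack near edge along -28.25
```

```bash
python3 -c "
from workcell import bot
print(bot.finish_job())"
```

```text
the job is handed in; nothing more can be done
None
```

The job is handed in: the rack is pushed home against the stop bolt, where the push force rose from about 5.5 N to 11.4 N. The stud is turned across, locked and upright with its bumper against the rack to within camera accuracy, and the three pots are still standing in the rack.

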